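# Contact-probe check of three work rests

## Robot

A 6-joint arm with a two-finger parallel gripper is mounted at the origin on the work surface. World frame = base frame: x ahead of the robot, y to its left, z up, the work surface at z = 0. Lengths are in mm, angles in degrees, forces in N, time in s.
With the tool pointing down it reaches from about 300 to 850 mm from the base axis. Payload 4.2 kg.
Tool frame: the origin (TCP) lies on the centre line of the jaws, within the pads' length; the fingertips stand 8 mm ahead of it and the grasp point (between the pads) lies 11 mm behind it; z points along the fingers, y is the line along which they close (so a half turn about z gives the same grasp; the last joint's range is limited). The gripper opens to 91 mm and grips with 3 to 60 N. Pads are 32 mm wide; open, the fingers measure 118 mm over their backs; the gripper's body (76 mm by 178 mm) begins 60 mm behind the grasp point.
Start: joints at [62.853, 18.312, 89.639, -0, 72.044, -1.146], TCP at [252.075, 516.818, 221.976] pointing down, gripper open.
Joint ranges: [-177.97, 177.97], [-48.28, 115.42], [12.27, 149.76], [-77.06, 257.06], [2.81, 150.46], [-146.56, 146.56]. Speed limits (degrees/s): [147.25, 147.25, 180, 180, 180, 180].

## Interface

Orientations are given as [roll, pitch, yaw] about the fixed x, y, z axes, in that order (R = Rz(yaw) Ry(pitch) Rx(roll)).
In Python, from workcell import telemetry, eyes, ticket gives the robot as it stands. The module is installed in compiled form; this text tells all that it offers.
- The arm moves only by the shell command python3 -m crank 'ROWS' [OPENING] [FORCE]. ROWS is JSON, a list of rows, each an object of numbers: "dx", "dy", "dz": the shift along the world's x, y, z normalised to -1 to 1, where 1 is 80 cm; "yaw": the turn about the world's z normalised to -1 to 1, where 1 is 5 degrees. A call has 1 to 10 rows; each row shifts and turns the commanded pose from where the row before left it; what a row does not reach is not made up. A row lasts 1/8 s, in which the tool goes at most 62.5 mm and 10.7 degrees, less where a joint would pass 70% of its speed; a pose out of reach is approached as far as the arm can. A call with a number of a shift or a turn outside -1 to 1 is refused whole. A call with a gripper value outside its range is refused whole. OPENING is the opening, from 0 (shut) to 1 (fully open), set as the call begins (- or left out, the last holds). The fingers move at their own pace and stop on an object; FORCE is the grip in N (left out, the last holds). Time passes only in rows, so rows that do not move let the fingers close. It gives the time, the measured TCP pose, the force, the opening and the grip force at its end, in the units of the state.
- telemetry.state(): the state, without advancing time (a new reading comes with each control period).
- eyes.grab_frame(name): name is "side" or "top"; returns the picture (420x560x3 uint8, red, green, blue); there is no depth.
- eyes.calibration(name): a dict with "camera_matrix" (3x3 intrinsics, pixels), "world_from_camera" (4x4, takes a point from camera to world coordinates). Camera axes: x right, y down, z forward; pixel columns grow to the right and rows downward; lengths in mm; the calibration is good to about 2 mm. A picture is of the moment at which its call begins. calibration takes no time and is no camera call.
- ticket.job_done(): hands the job in; it is judged then, once.
The state is a dict: "time_s": time; "qpos": joint angles; "qvel": joint speeds; "effort": joint torques, N m; "ee_pos": TCP position; "ee_rot": TCP orientation; "force": force on the tool from outside, world axes, zero at the start; "torque": the same for the moment, N m; "gripper_width": finger opening in mm; "gripper_force": force on a finger pad.
Only numpy, scipy, OpenCV 4.12 (cv2) and the standard library are available. Lean on these libraries where they do the work, as an engineer would, in place of code of your own. Each camera call takes 0.05 s, during which the arm holds its last target. There are 200 camera calls.

## Task

Check the temperature of the three graphite work rests with the contact probe that hangs in the fork stand: take the probe out and press its sprung tip down inside the little steel ring on the round rest, then on the square one, then on the long one, staying about a second on each, gently enough that the tip springs in some millimetres but is never driven in all the way. Then hang the probe back upright in its fork and let go, leaving the other things on the bench where they are.

Things in the scene. Friction and masses are not known exactly. Their poses are not given: they have to be found in the camera images.
- probe_grip (a point): middle of the probe's grip, on its axis. The probe is loose (about 0.17 kg), 200 mm long, hangs upright and is round about its axis: black grip 28 mm across running from 49 mm below this point to 40 mm above it; just below that a black collar disc 48 mm across and 6 mm thick, whose underside is 55 mm below this point; below the collar a steel stem 12 mm across and 75 mm long, then the sprung brass tip. z points up along the axis
- probe_collar (a point): centre of the underside of the probe's collar disc, on the probe's axis; 55 mm below the middle of the grip
- probe_point (a point): lowest point of the probe's brass tip (8 mm across, round end), on the axis, 105 mm below the collar's underside and 160 mm below the middle of the grip while the spring is out; moves with the tip
- probe_tip (a joint): how far the tip is pushed into the stem, m: 0 out, 0.018 all the way in. The spring pushes back with about 2 N at the start of travel, 5 N at 8 mm and 9 N at the end
- rest: fixed fork stand of the probe: foot 100 x 90 x 12 mm, a column 45 mm behind the origin (+x of its own frame) and two level prongs along its own x, 24 mm apart, their tops 125 mm above the table; open towards its own -x. Nothing stands higher than the prong tops. Origin at table height under the place where the probe hangs; z up
- rest_seat (a point): the place between the prongs, at the height of their tops, where the centre of the collar's underside rests when the probe hangs; reached from straight above
- round: fixed work rest with a round graphite top 80 mm across and 14 mm thick, on a steel column with a round foot 70 mm across; its flat top is 70 mm above the table; origin at table height under the column
- round_mark (a point): centre of the thin steel ring (24 mm across, lying on the top face, seen only, no obstacle) on the round rest, at the middle of its top; at the height of the top face, z up
- square: fixed work rest with a square graphite top 72 x 72 mm and 14 mm thick, on a steel column with a round foot 70 mm across; its flat top is 100 mm above the table; origin at table height under the column
- square_mark (a point): centre of the thin steel ring (24 mm across, lying on the top face, seen only, no obstacle) on the square rest, at the middle of its top; at the height of the top face, z up
- long: fixed work rest with a long graphite top 130 x 46 mm (long side along its own x) and 14 mm thick, on a steel column with a round foot 70 mm across; its flat top is 50 mm above the table; origin at table height under the column
- long_mark (a point): centre of the thin steel ring (24 mm across, lying on the top face, seen only, no obstacle) on the long rest, 40 mm from its middle towards one end (its own +x); at the height of the top face, z up
- jar: small closed amber glass jar, 54 mm across, 70 mm high; origin under its centre; loose, to be left alone
- paddle: flat graphite paddle with a round wooden handle, 180 mm long, about 20 mm high, lying flat; origin near its middle, at table height; loose, to be left alone
- tweezers: steel tweezers, 155 mm long, 10 mm high, lying flat; origin under the middle; loose, to be left alone
- mould: brass mould block, 70 x 45 x 30 mm; origin under its centre; loose, to be left alone
- probe: the whole probe; origin at the centre of the collar's underside, z up along the axis
Not all that is in view belongs to the job. Leave any green, pink or red look-alike of the rest alone.

How it is judged (in metres and radians):
On the way, in this order (a step that is already met when the one before it is completed fails the run):
1. the probe is lifted out of its fork, by at least 15 mm (z of probe_collar in the frame of rest above 0.14 m), for 0.1 s.
2. the probe's tip is pressed down inside the ring of the round rest, springing in by at least 2 mm, for half a second (horizontal distance between probe_point and round_mark below 0.012 m and value of joint probe_tip above 0.002 m and contact force between probe and round above 1 N), for 0.5 s.
3. the probe's tip is pressed down inside the ring of the square rest, springing in by at least 2 mm, for half a second (horizontal distance between probe_point and square_mark below 0.012 m and value of joint probe_tip above 0.002 m and contact force between probe and square above 1 N), for 0.5 s.
4. the probe's tip is pressed down inside the ring of the long rest, springing in by at least 2 mm, for half a second (horizontal distance between probe_point and long_mark below 0.012 m and value of joint probe_tip above 0.002 m and contact force between probe and long above 1 N), for 0.5 s.
At the end, for the whole second after the job is handed in: The probe hangs released and at rest in its fork: the collar's underside within 5 mm of the height of the prong tops and within 15 mm of the seat, upright within 0.12 rad (horizontal distance between probe_collar and rest_seat below 0.015 m and z of probe_collar in the frame of rest_seat between -0.005 and 0.005 m and angle between probe_grip's own z axis and vertical below 0.12 rad and linear speed of probe below 0.02 m/s); the robot touches nothing.
It fails at once if the probe's tip is driven in nearly all the way (more than 16.5 mm) (value of joint probe_tip above 0.0165 m).
It fails at once if the jar, paddle, tweezers or mould is moved by more than 20 mm (distance of any of jar, paddle, tweezers, mould from where it was at the start of the episode above 0.02 m).
It also fails if it takes over 67 s, if anything falls off the work surface, if the arm or the gripper's body presses on something with over 40 N, if the wrist force passes 120 N, or if a joint passes its speed limit or range.

## Working session

There is one attempt and no reset: what is moved stays moved. The work goes in short steps, Python scripts to look and compute and a shell command to move; the robot and the scene stay as the last step left them, time stands still between calls to the robot, and variables do not carry over. Pictures are saved under pics/ and viewed, at most 11 in all, crops included, and the job is handed in when it is done.

```bash
mkdir -p pics; cat > h.py <<'E'
import numpy as np, cv2
from workcell import telemetry, eyes, ticket
def grab(name,fn):
    im=eyes.grab_frame(name); cv2.imwrite('pics/'+fn,im[:,:,::-1]); return im
def ray(name,u,v):
    c=eyes.calibration(name);K=np.array(c['camera_matrix']);T=np.array(c['world_from_camera'])
    return T[:3,3],T[:3,:3]@np.linalg.inv(K)@np.array([u,v,1.])
def onz(name,u,v,z):
    o,d=ray(name,u,v);return o+d*(z-o[2])/d[2]
def proj(name,p):
    c=eyes.calibration(name);K=np.array(c['camera_matrix']);T=np.linalg.inv(np.array(c['world_from_camera']))
    q=K@(T[:3,:3]@np.array(p,float)+T[:3,3]);return q[:2]/q[2]
E
python3 - <<'E'
from h import *
a=grab('top','top0.png');b=grab('side','side0.png')
for n in('top','side'):
    c=eyes.calibration(n);print(np.round(c['camera_matrix'],1).tolist(),np.round(c['world_from_camera'],3).tolist())
s=telemetry.state();print(s)
E
```

```text
[[468.8, 0.0, 272.3], [0.0, 468.8, 208.8], [0.0, 0.0, 1.0]] [[0.014, -0.982, 0.186, 331.493], [-1.0, -0.016, -0.009, 91.684], [0.012, -0.186, -0.983, 1270.855], [0.0, 0.0, 0.0, 1.0]]
[[386.3, 0.0, 277.9], [0.0, 386.3, 205.0], [0.0, 0.0, 1.0]] [[0.985, -0.119, 0.129, 393.129], [-0.175, -0.601, 0.78, -683.878], [-0.016, -0.79, -0.612, 746.741], [0.0, 0.0, 0.0, 1.0]]
{'time_s': 0.1, 'qpos': array([ 6.28527433e+01,  1.83472140e+01,  8.96963123e+01,  8.08770016e-04,
        7.20425806e+01, -1.14546287e+00]), 'qvel': array([ 0.01860265,  0.05329971, -0.07148026, -0.000458  ,  0.0113858 ,
        0.07320735]), 'effort': array([-1.82959170e-04, -4.13333344e+01, -2.32508183e+01,  7.28813466e-02,
        4.22058371e-02, -5.35925813e-05]), 'ee_pos': array([251.885373  , 516.44120227, 221.23302157]), 'ee_rot': array([-1.79913926e+02, -2.49018552e-03,  1.53997954e+02]), 'force': array([0.86633993, 0.8877786 , 0.26160848]), 'torque': array([ 0.00537887,  0.04114157, -0.04825072]), 'gripper_force': 0.0, 'gripper_width': 91.2413851665711}
```

View pics/top0.png

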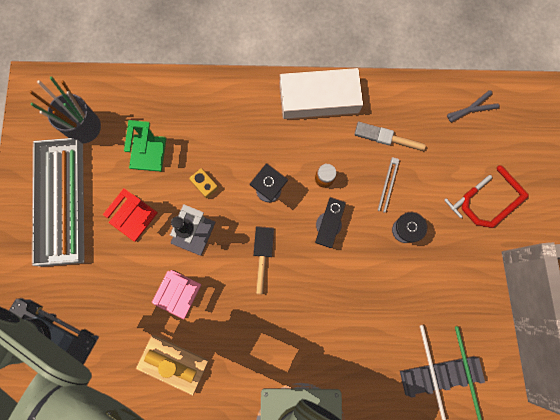

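View pics/side0.png

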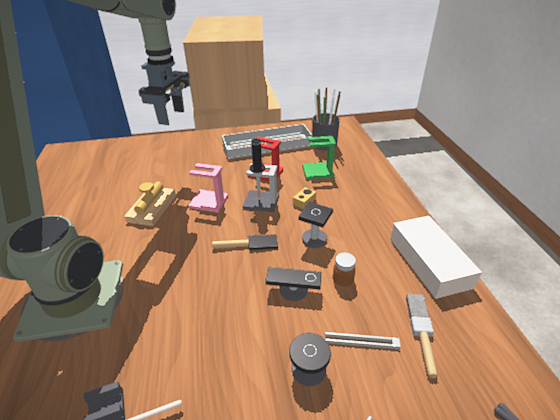

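The top view shows the probe in the grey fork at (185,228). It also shows round (411,228), square (268,182) and long with its ring at (335,208). In the side view the black grip is at (257,155).
The things that could be mistaken for the fork are red (130,213), green (147,148) and pink (177,294). I choose the grey one, since it is the only one holding a black probe, and check it in a close crop.

```bash
python3 - <<'E'
from h import *
a=cv2.imread('pics/top0.png');b=cv2.imread('pics/side0.png')
A=cv2.resize(a[190:270,150:250],None,fx=4,fy=4,interpolation=cv2.INTER_CUBIC)
B=cv2.resize(b[130:220,225:305],None,fx=320/90*1.0,fy=320/90,interpolation=cv2.INTER_CUBIC)
cv2.imwrite('pics/crop.png',np.hstack([A,B[:320]]))
def ring(im,box,name,z):
    x0,y0,x1,y1=box;g=cv2.cvtColor(im[y0:y1,x0:x1],cv2.COLOR_BGR2GRAY)
    ys,xs=np.nonzero(g>110)
    (c,w,ang)=cv2.fitEllipse(np.stack([xs,ys],1).astype(np.float32))
    u,v=c[0]+x0,c[1]+y0;print(name,len(xs),np.round([u,v],1),np.round(w,1),np.round(onz(name,u,v,z),1))
for n,tb,z in(('round',(403,218,421,236),70),('square',(261,175,276,190),100),('long',(328,201,342,215),50)):
    print(n);ring(a,tb,'top',z)
for n,tb,z in(('round',(301,341,319,359),70),('square',(308,206,324,218),100),('long',(302,272,318,284),50)):
    print(n);ring(b,tb,'side',z)
for u,v in((185,228),): print(onz('top',u,v,220))
E
```

```text
round
top 32 [411.7 226.3] [9.  9.4] [ 518.4 -282.7   70. ]
square
top 42 [268.1 181.1] [9.4 9.5] [625.4  92.3 100. ]
long
top 33 [334.9 207.5] [8.9 9. ] [568.8 -86.2  50. ]
round
side 324 [309.5 349.5] [17.3 17.3] [ 515.5 -281.1   70. ]
square
side 44 [315.5 211.5] [6.5 8.7] [622.4  92.8 100. ]
long
side 154 [309.1 277.8] [11.2 15.5] [562.7 -87.5  50. ]
[482.8870772  278.15849735 220.        ]
```

View pics/crop.png

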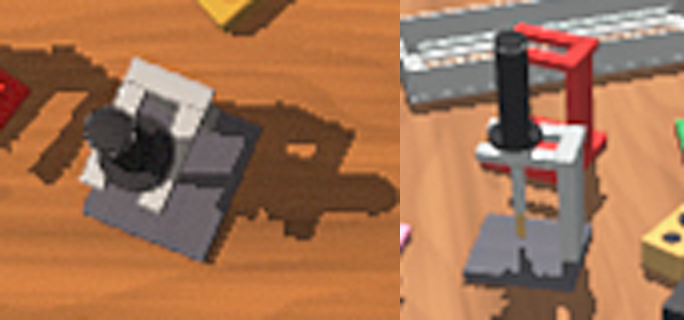

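The crop shows the probe in the grey fork: in the top crop the grip's top is at (110,130) and the collar centre at (132,155). In the side crop the grip's top is at (511,40) and the collar at (515,135). The prongs run down-left, towards (90,180).

```bash
python3 - <<'E'
from h import *
t=lambda x,y:(150+x/4-.4,190+y/4-.4)
s=lambda x,y:(225+(x-400)/3.556-.4,130+y/3.556-.4)
for p,z in(((110,130),220),((132,155),131)): print('top',onz('top',*t(*p),z).round(1))
for p,z in(((511,42),220),((515,135),131)): print('side',onz('side',*s(*p),z).round(1))
# prong direction: left edge back corner -> front tip at z125
for a,b in(((133,60),(85,180)),((213,95),(155,212))):
    d=onz('top',*t(*b),125)-onz('top',*t(*a),125);print('prong',np.degrees(np.arctan2(d[1],d[0])).round(1),np.linalg.norm(d).round())
E
```

```text
top [496.1 296.7 220. ]
top [494.7 299.8 131. ]
side [493.7 289.1 220. ]
side [492.9 292.2 131. ]
prong 161.2 80.0
prong 156.2 80.0
```

```bash
python3 -m crank '[{"dz":0.05},{"dz":0.05},{"dx":0.038,"dy":-0.0345},{"dx":0.038,"dy":-0.0345},{"dx":0.038,"dy":-0.0345},{"dx":0.038,"dy":-0.0345},{"dx":0.038,"dy":-0.0345},{"dx":0.038,"dy":-0.0345},{"dx":0.038,"dy":-0.0345},{"dx":0.038,"dy":-0.0345}]' 1
python3 -m crank '[{},{}]'
python3 - <<'E'
from h import *
a=grab('side','s1.png')
B=cv2.resize(a[60:240,180:360],None,fx=3.2,fy=3.2,interpolation=cv2.INTER_CUBIC)
cv2.imwrite('pics/s1c.png',B[:,:,::-1])
p=telemetry.state()['ee_pos'];print(p, proj('side',p),proj('side',p+[0,0,8]))
E
```

```text
[251.90434507 516.49546693 221.31426817] [171.87510846 114.96418193] [171.41507601 112.62910861]validation failed for argument at $[0]...
validation failed for argument at $[0]...
```

View pics/s1c.png

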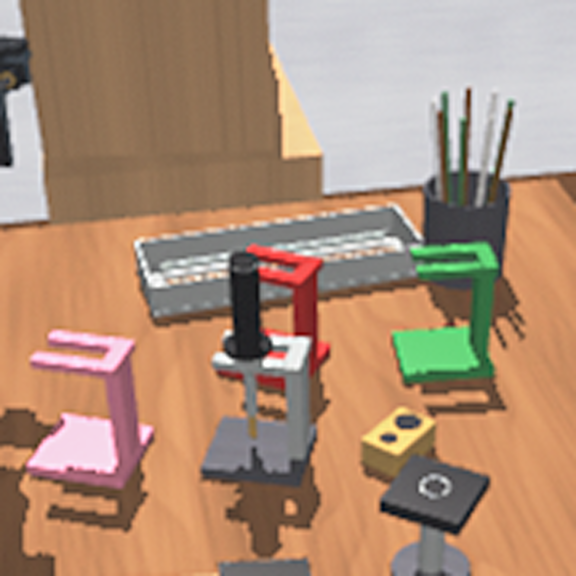

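The move was refused because rows need all four keys. The crop shows the probe still hanging in the grey fork, with the grip top at full-frame (256.6,140.6). That agrees with about (494,296).

```bash
python3 -m crank '[{"dx":0,"dy":0,"dz":0.05,"yaw":0},{"dx":0,"dy":0,"dz":0.05,"yaw":0},{"dx":0.038,"dy":-0.0345,"dz":0,"yaw":0},{"dx":0.038,"dy":-0.0345,"dz":0,"yaw":0},{"dx":0.038,"dy":-0.0345,"dz":0,"yaw":0},{"dx":0.038,"dy":-0.0345,"dz":0,"yaw":0},{"dx":0.038,"dy":-0.0345,"dz":0,"yaw":0},{"dx":0.038,"dy":-0.0345,"dz":0,"yaw":0},{"dx":0.038,"dy":-0.0345,"dz":0,"yaw":0},{"dx":0.038,"dy":-0.0345,"dz":0,"yaw":0}]' 1
python3 -m crank '[{"dx":0,"dy":0,"dz":0,"yaw":0},{"dx":0,"dy":0,"dz":0,"yaw":0}]'
python3 - <<'E'
from h import *
a=grab('side','s2.png')
B=cv2.resize(a[60:240,180:360],None,fx=3.2,fy=3.2,interpolation=cv2.INTER_CUBIC)
cv2.imwrite('pics/s2c.png',B[:,:,::-1])
p=telemetry.state()['ee_pos'];print(p, proj('side',p),proj('side',p*[1,1,0]+[0,0,220]))
E
```

```text
time_s: 1.4
ee_pos: [496.1, 295.0, 301.7]
ee_rot: [-180.0, -0.0, 154.0]
force: [0.7, 0.9, -0.2]
gripper_width: 91.0
gripper_force: 0.0
time_s: 1.65
ee_pos: [494.8, 296.3, 301.6]
ee_rot: [-180.0, -0.1, 154.0]
force: [-0.5, 0.2, -1.0]
gripper_width: 91.5
gripper_force: 0.0
[494.54366448 296.5944989  301.82284755] [254.24630484 113.2523723 ] [255.77695402 140.13526297]
```

View pics/s2c.png

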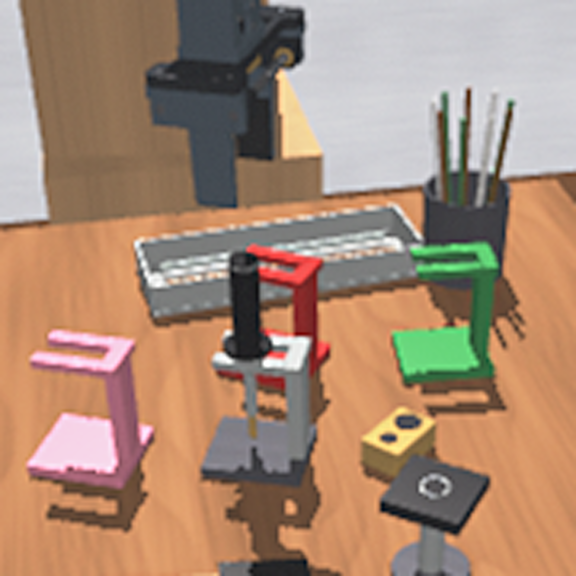

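The open gripper is centred over the probe: the fingers are at about (213,205) and (258,158) in the crop, with the grip top at (245,258). I descend and grip.

```bash
python3 -m crank '[{"dx":0,"dy":0,"dz":-0.033,"yaw":0},{"dx":0,"dy":0,"dz":-0.033,"yaw":0},{"dx":0,"dy":0,"dz":-0.033,"yaw":0},{"dx":0,"dy":0,"dz":-0.033,"yaw":0},{"dx":0,"dy":0,"dz":-0.033,"yaw":0},{"dx":0,"dy":0,"dz":0,"yaw":0},{"dx":0,"dy":0,"dz":0,"yaw":0}]'
python3 -m crank '[{"dx":0,"dy":0,"dz":0,"yaw":0},{"dx":0,"dy":0,"dz":0,"yaw":0},{"dx":0,"dy":0,"dz":0,"yaw":0},{"dx":0,"dy":0,"dz":0,"yaw":0},{"dx":0,"dy":0,"dz":0,"yaw":0},{"dx":0,"dy":0,"dz":0,"yaw":0},{"dx":0,"dy":0,"dz":0,"yaw":0},{"dx":0,"dy":0,"dz":0,"yaw":0}]' 0 35
```

```text
time_s: 2.58
ee_pos: [495.4, 297.0, 171.1]
ee_rot: [179.9, 0.1, 154.1]
force: [0.6, 0.5, 0.6]
gripper_width: 91.1
gripper_force: 0.0
time_s: 3.58
ee_pos: [495.4, 296.2, 170.0]
ee_rot: [180.0, 0.0, 154.0]
force: [1.3, 1.1, 0.6]
gripper_width: 27.7
gripper_force: 35.0
```

```bash
python3 -m crank '[{"dx":0,"dy":0,"dz":0.02,"yaw":0},{"dx":0,"dy":0,"dz":0.04,"yaw":0},{"dx":0,"dy":0,"dz":0.04,"yaw":0},{"dx":0,"dy":0,"dz":0.04,"yaw":0},{"dx":0,"dy":0,"dz":0.02,"yaw":0},{"dx":0,"dy":0,"dz":0,"yaw":0},{"dx":0,"dy":0,"dz":0,"yaw":0}]'
python3 - <<'E'
from h import *
a=grab('side','s3.png');b=grab('top','t3.png')
S=np.mean([telemetry.state()['ee_pos'] for _ in range(3)],0)
B=cv2.resize(a[60:200,190:330],None,fx=400/140,fy=400/140,interpolation=cv2.INTER_CUBIC)
T=cv2.resize(b[150:290,110:250],None,fx=400/140,fy=400/140,interpolation=cv2.INTER_CUBIC)
cv2.imwrite('pics/s3c.png',np.hstack([B,T])[:,:,::-1])
print(S,proj('side',S-[0,0,44]),proj('side',S-[0,0,150]),proj('top',S-[0,0,44]),proj('top',S-[0,0,150]))
E
```

```text
time_s: 4.45
ee_pos: [494.7, 295.6, 296.5]
ee_rot: [-179.9, -0.1, 154.0]
force: [-0.5, -0.5, -2.1]
gripper_width: 27.3
gripper_force: 35.0
[494.69827644 295.66808547 296.39435557] [255.28546326 129.93375488] [257.13262876 162.46462054] [174.7560594  220.39883398] [183.18146725 227.47624921]
```

View pics/s3c.png

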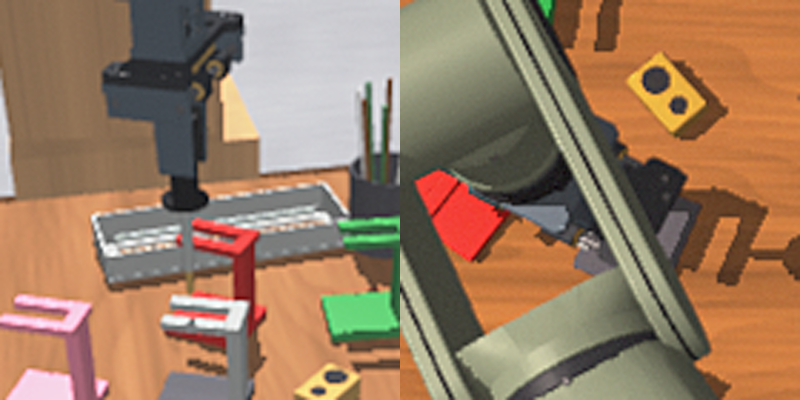

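The probe hangs straight in the jaws, with the side-view tip at full-frame (256.5,162.2) against a predicted (257.1,162.5). Next I move to the round rest.

```bash
python3 -m crank '[{"dx":0.00285,"dy":-0.03,"dz":0,"yaw":0},{"dx":0.00285,"dy":-0.052,"dz":0,"yaw":0},{"dx":0.00285,"dy":-0.052,"dz":0,"yaw":0},{"dx":0.00285,"dy":-0.052,"dz":0,"yaw":0},{"dx":0.00285,"dy":-0.052,"dz":0,"yaw":0},{"dx":0.00285,"dy":-0.052,"dz":0,"yaw":0},{"dx":0.00285,"dy":-0.052,"dz":0,"yaw":0},{"dx":0.00285,"dy":-0.052,"dz":0,"yaw":0},{"dx":0.00285,"dy":-0.052,"dz":0,"yaw":0},{"dx":0.00285,"dy":-0.052,"dz":0,"yaw":0}]'
python3 -m crank '[{"dx":0,"dy":-0.052,"dz":0,"yaw":0},{"dx":0,"dy":-0.052,"dz":0,"yaw":0},{"dx":0,"dy":-0.052,"dz":0,"yaw":0},{"dx":0,"dy":-0.04,"dz":0,"yaw":0},{"dx":0,"dy":-0.028,"dz":0,"yaw":0},{"dx":0,"dy":0,"dz":-0.03,"yaw":0},{"dx":0,"dy":0,"dz":-0.03,"yaw":0},{"dx":0,"dy":0,"dz":-0.02,"yaw":0},{"dx":0,"dy":0,"dz":0,"yaw":0},{"dx":0,"dy":0,"dz":0,"yaw":0}]'
python3 - <<'E'
from h import *
a=grab('side','s4.png');b=grab('top','t4.png')
S=np.mean([telemetry.state()['ee_pos'] for _ in range(3)],0)
B=cv2.resize(a[260:400,240:380],None,fx=400/140,fy=400/140,interpolation=cv2.INTER_CUBIC)
T=cv2.resize(b[160:300,340:480],None,fx=400/140,fy=400/140,interpolation=cv2.INTER_CUBIC)
cv2.imwrite('pics/s4c.png',np.hstack([B,T])[:,:,::-1])
print(S,proj('side',S-[0,0,150]),proj('side',[*S[:2],70]),proj('top',[*S[:2],70]))
E
```

```text
time_s: 5.8
ee_pos: [517.7, -103.7, 297.0]
ee_rot: [-180.0, -0.1, 154.0]
force: [0.5, -0.4, -2.1]
gripper_width: 27.6
gripper_force: 35.0
time_s: 7.05
ee_pos: [518.7, -281.7, 234.8]
ee_rot: [180.0, 0.1, 154.0]
force: [0.3, -0.7, -1.2]
gripper_width: 27.3
gripper_force: 35.0
[ 518.64103596 -281.76190232  235.11436088] [311.4426362  345.05408836] [311.14945029 349.51434527] [411.33914834 226.21752337]
```

View pics/s4c.png

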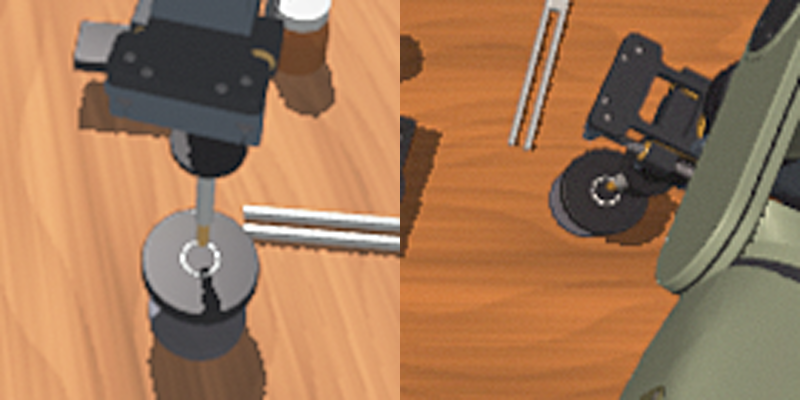

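The tip is at crop (203,240), about 15 mm above the ring centre at (200,258), and lined up to about 2 mm. I press.

```bash
python3 -m crank '[{"dx":-0.002,"dy":0,"dz":-0.01,"yaw":0},{"dx":0,"dy":0,"dz":-0.006,"yaw":0},{"dx":0,"dy":0,"dz":-0.004,"yaw":0},{"dx":0,"dy":0,"dz":-0.003,"yaw":0},{"dx":0,"dy":0,"dz":-0.003,"yaw":0},{"dx":0,"dy":0,"dz":0,"yaw":0},{"dx":0,"dy":0,"dz":0,"yaw":0}]'
```

```text
time_s: 8.02
ee_pos: [516.5, -281.6, 213.5]
ee_rot: [180.0, 0.0, 154.0]
force: [-0.7, 0.8, 3.0]
gripper_width: 27.5
gripper_force: 35.0
```

```bash
python3 -m crank '[{"dx":0,"dy":0,"dz":0,"yaw":0},{"dx":0,"dy":0,"dz":0,"yaw":0},{"dx":0,"dy":0,"dz":0,"yaw":0},{"dx":0,"dy":0,"dz":0,"yaw":0},{"dx":0,"dy":0,"dz":0,"yaw":0},{"dx":0,"dy":0,"dz":0,"yaw":0},{"dx":0,"dy":0,"dz":0,"yaw":0}]'
python3 - <<'E'
from h import *
L=[]
for i in range(4):
    grab('side','x.png');s=telemetry.state();L.append(np.r_[s['ee_pos'],s['force']])
print(np.mean(L,0).round(1))
E
```

```text
time_s: 8.9
ee_pos: [516.5, -281.6, 213.2]
ee_rot: [180.0, -0.0, 154.0]
force: [-0.7, 0.8, 2.3]
gripper_width: 27.3
gripper_force: 35.0
[ 5.165e+02 -2.816e+02  2.132e+02 -1.400e+00  3.000e-01  2.700e+00]
```

```bash
python3 -m crank '[{"dx":0,"dy":0,"dz":0.015,"yaw":0},{"dx":0,"dy":0,"dz":0.045,"yaw":0},{"dx":0,"dy":0,"dz":0.045,"yaw":0},{"dx":0.015,"dy":0.052,"dz":0,"yaw":0},{"dx":0.015,"dy":0.052,"dz":0,"yaw":0},{"dx":0.015,"dy":0.052,"dz":0,"yaw":0},{"dx":0.015,"dy":0.052,"dz":0,"yaw":0},{"dx":0.015,"dy":0.052,"dz":0,"yaw":0},{"dx":0.015,"dy":0.052,"dz":0,"yaw":0},{"dx":0.015,"dy":0.052,"dz":0,"yaw":0}]'
python3 -m crank '[{"dx":0.015,"dy":0.052,"dz":0,"yaw":0},{"dx":0.015,"dy":0.052,"dz":0,"yaw":0},{"dx":0,"dy":0,"dz":-0.02,"yaw":0},{"dx":0,"dy":0,"dz":-0.02,"yaw":0},{"dx":0,"dy":0,"dz":0,"yaw":0},{"dx":0,"dy":0,"dz":0,"yaw":0}]'
python3 - <<'E'
from h import *
a=grab('side','s5.png')
S=np.mean([telemetry.state()['ee_pos'] for _ in range(3)],0)
B=cv2.resize(a[140:260,255:375],None,fx=4,fy=4,interpolation=cv2.INTER_CUBIC)
cv2.imwrite('pics/s5c.png',B[:,:,::-1])
print(S,proj('side',S-[0,0,150]),proj('side',[*S[:2],100]))
E
```

```text
time_s: 10.35
ee_pos: [601.0, 11.0, 297.2]
ee_rot: [180.0, 0.0, 154.0]
force: [0.1, -0.2, -1.5]
gripper_width: 27.3
gripper_force: 35.0
time_s: 11.1
ee_pos: [624.5, 91.9, 265.5]
ee_rot: [180.0, 0.0, 153.9]
force: [0.3, -0.5, -1.7]
gripper_width: 27.7
gripper_force: 35.0
[624.71937999  92.00959576 265.88594212] [316.67234203 206.86094335] [316.40058328 211.54837905]
```

View pics/s5c.png

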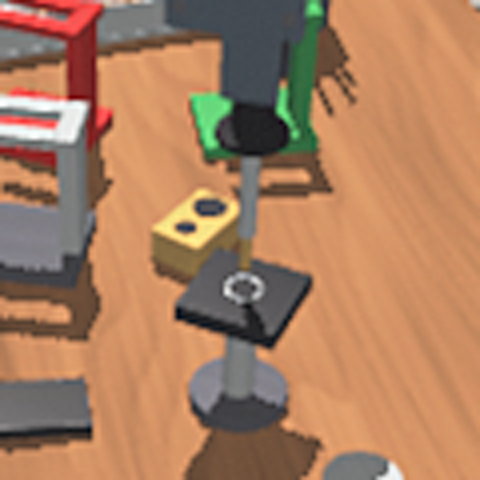

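The tip at crop (245,270) is in line above the ring centre at (243,289). I press here and hold for about a second.

```bash
python3 -m crank '[{"dx":-0.001,"dy":0,"dz":-0.01,"yaw":0},{"dx":0,"dy":0,"dz":-0.006,"yaw":0},{"dx":0,"dy":0,"dz":-0.005,"yaw":0},{"dx":0,"dy":0,"dz":-0.004,"yaw":0},{"dx":0,"dy":0,"dz":-0.003,"yaw":0},{"dx":0,"dy":0,"dz":0,"yaw":0},{"dx":0,"dy":0,"dz":0,"yaw":0}]'
python3 -m crank '[{"dx":0,"dy":0,"dz":0,"yaw":0},{"dx":0,"dy":0,"dz":0,"yaw":0},{"dx":0,"dy":0,"dz":0,"yaw":0},{"dx":0,"dy":0,"dz":0,"yaw":0},{"dx":0,"dy":0,"dz":0,"yaw":0},{"dx":0,"dy":0,"dz":0,"yaw":0},{"dx":0,"dy":0,"dz":0,"yaw":0},{"dx":0,"dy":0,"dz":0,"yaw":0}]'
```

```text
time_s: 12.02
ee_pos: [623.7, 92.8, 243.2]
ee_rot: [180.0, 0.0, 154.0]
force: [-0.6, -0.3, 1.9]
gripper_width: 27.3
gripper_force: 35.0
time_s: 13.02
ee_pos: [623.7, 92.8, 242.8]
ee_rot: [180.0, 0.0, 154.0]
force: [-0.9, -1.2, 2.3]
gripper_width: 27.4
gripper_force: 35.0
```

```bash
python3 -m crank '[{"dx":0,"dy":0,"dz":0.0175,"yaw":0},{"dx":0,"dy":0,"dz":0.02,"yaw":0},{"dx":-0.0142,"dy":-0.0448,"dz":0,"yaw":0},{"dx":-0.0142,"dy":-0.0448,"dz":0,"yaw":0},{"dx":-0.0142,"dy":-0.0448,"dz":0,"yaw":0},{"dx":-0.0142,"dy":-0.0448,"dz":0,"yaw":0},{"dx":-0.0142,"dy":-0.0448,"dz":0,"yaw":0},{"dx":0,"dy":0,"dz":-0.0325,"yaw":0},{"dx":0,"dy":0,"dz":-0.025,"yaw":0},{"dx":0,"dy":0,"dz":-0.015,"yaw":0}]'
python3 -m crank '[{"dx":0,"dy":0,"dz":0,"yaw":0},{"dx":0,"dy":0,"dz":0,"yaw":0}]'
python3 - <<'E'
from h import *
a=grab('side','s6.png');b=grab('top','t6.png')
S=np.mean([telemetry.state()['ee_pos'] for _ in range(3)],0)
B=cv2.resize(a[210:310,260:360],None,fx=4,fy=4,interpolation=cv2.INTER_CUBIC)
T=cv2.resize(b[160:260,285:385],None,fx=4,fy=4,interpolation=cv2.INTER_CUBIC)
cv2.imwrite('pics/s6c.png',np.hstack([B,T])[:,:,::-1])
print(S,proj('side',S-[0,0,150]),proj('side',[*S[:2],50]),proj('top',[*S[:2],50]))
E
```

```text
time_s: 14.28
ee_pos: [566.8, -86.4, 214.4]
ee_rot: [180.0, -0.0, 154.0]
force: [0.1, -0.2, -2.8]
gripper_width: 27.7
gripper_force: 35.0
time_s: 14.52
ee_pos: [567.5, -86.3, 215.7]
ee_rot: [180.0, 0.1, 154.0]
force: [1.0, -0.4, -2.6]
gripper_width: 27.7
gripper_force: 35.0
[567.45831753 -86.34224515 215.78250761] [311.20302092 272.62171198] [310.95659822 277.17389458] [334.93962016 207.97746906]
```

View pics/s6c.png

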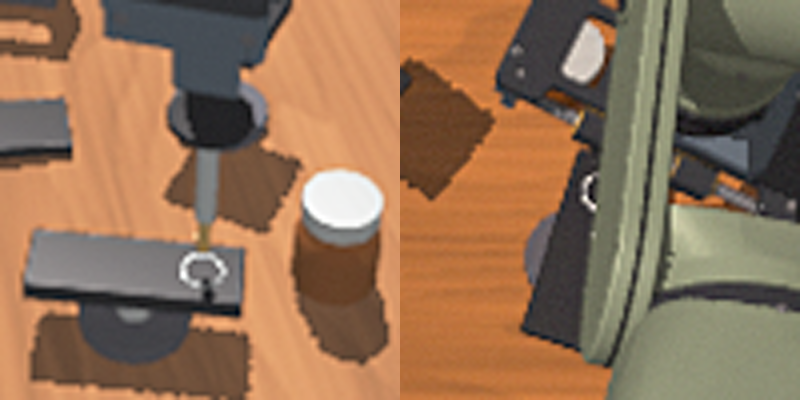

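The tip at crop (203,252) is straight above the ring centre at (203,270). I press here, hold, then lift.

```bash
python3 -m crank '[{"dx":0,"dy":0,"dz":-0.01,"yaw":0},{"dx":0,"dy":0,"dz":-0.006,"yaw":0},{"dx":0,"dy":0,"dz":-0.005,"yaw":0},{"dx":0,"dy":0,"dz":-0.004,"yaw":0},{"dx":0,"dy":0,"dz":-0.003,"yaw":0},{"dx":0,"dy":0,"dz":0,"yaw":0},{"dx":0,"dy":0,"dz":0,"yaw":0}]'
python3 -m crank '[{"dx":0,"dy":0,"dz":0,"yaw":0},{"dx":0,"dy":0,"dz":0,"yaw":0},{"dx":0,"dy":0,"dz":0,"yaw":0},{"dx":0,"dy":0,"dz":0,"yaw":0},{"dx":0,"dy":0,"dz":0,"yaw":0},{"dx":0,"dy":0,"dz":0,"yaw":0},{"dx":0,"dy":0,"dz":0,"yaw":0},{"dx":0,"dy":0,"dz":0,"yaw":0}]'
```

```text
time_s: 15.5
ee_pos: [566.9, -86.4, 192.7]
ee_rot: [180.0, 0.0, 154.0]
force: [-1.2, 0.1, 3.8]
gripper_width: 27.8
gripper_force: 35.0
time_s: 16.5
ee_pos: [566.9, -86.4, 192.4]
ee_rot: [180.0, 0.0, 154.0]
force: [-1.0, -0.6, 2.5]
gripper_width: 27.6
gripper_force: 35.0
```

```bash
python3 -m crank '[{"dx":0,"dy":0,"dz":0.032,"yaw":0},{"dx":0,"dy":0,"dz":0.05,"yaw":0},{"dx":0,"dy":0,"dz":0.05,"yaw":0},{"dx":-0.01,"dy":0.053,"dz":0,"yaw":0},{"dx":-0.01,"dy":0.053,"dz":0,"yaw":0},{"dx":-0.01,"dy":0.053,"dz":0,"yaw":0},{"dx":-0.01,"dy":0.053,"dz":0,"yaw":0},{"dx":-0.01,"dy":0.053,"dz":0,"yaw":0},{"dx":-0.01,"dy":0.053,"dz":0,"yaw":0},{"dx":-0.01,"dy":0.053,"dz":0,"yaw":0}]'
python3 -m crank '[{"dx":-0.01,"dy":0.053,"dz":0,"yaw":0},{"dx":-0.01,"dy":0.04,"dz":0,"yaw":0},{"dx":0,"dy":0.014,"dz":0,"yaw":0},{"dx":0,"dy":0,"dz":0,"yaw":0},{"dx":0,"dy":0,"dz":0,"yaw":0},{"dx":0,"dy":0,"dz":0,"yaw":0}]'
```

```text
time_s: 17.75
ee_pos: [510.7, 211.9, 297.0]
ee_rot: [-180.0, -0.0, 154.0]
force: [1.3, -0.0, -1.9]
gripper_width: 27.5
gripper_force: 35.0
time_s: 18.5
ee_pos: [495.2, 295.0, 298.0]
ee_rot: [-180.0, 0.0, 153.9]
force: [-0.1, -0.0, -2.3]
gripper_width: 27.4
gripper_force: 35.0
```

```bash
python3 -m crank '[{"dx":0,"dy":0.001,"dz":-0.02,"yaw":0},{"dx":0,"dy":0,"dz":-0.02,"yaw":0},{"dx":0,"dy":0,"dz":-0.03,"yaw":0},{"dx":0,"dy":0,"dz":-0.03,"yaw":0},{"dx":0,"dy":0,"dz":-0.03,"yaw":0},{"dx":0,"dy":0,"dz":-0.02,"yaw":0},{"dx":0,"dy":0,"dz":-0.005,"yaw":0},{"dx":0,"dy":0,"dz":0,"yaw":0},{"dx":0,"dy":0,"dz":0,"yaw":0},{"dx":0,"dy":0,"dz":0,"yaw":0}]'
```

```text
time_s: 19.75
ee_pos: [495.2, 297.0, 174.7]
ee_rot: [179.9, 0.1, 154.0]
force: [-0.8, -0.5, -2.4]
gripper_width: 27.1
gripper_force: 35.0
```

```bash
python3 -m crank '[{"dx":0,"dy":0,"dz":-0.003,"yaw":0},{"dx":0,"dy":0,"dz":-0.0015,"yaw":0},{"dx":0,"dy":0,"dz":-0.001,"yaw":0},{"dx":0,"dy":0,"dz":0,"yaw":0},{"dx":0,"dy":0,"dz":0,"yaw":0},{"dx":0,"dy":0,"dz":0,"yaw":0}]'
python3 - <<'E'
from h import *
L=[]
for i in range(4):
    grab('side','s7.png');s=telemetry.state();L.append(np.r_[s['ee_pos'],s['force']])
print(np.mean(L,0).round(1))
a=cv2.imread('pics/s7.png')
cv2.imwrite('pics/s7c.png',cv2.resize(a[100:220,200:320],None,fx=4,fy=4,interpolation=cv2.INTER_CUBIC))
E
```

```text
time_s: 20.5
ee_pos: [494.8, 296.8, 169.9]
ee_rot: [180.0, 0.0, 154.0]
force: [-1.2, 0.4, 3.2]
gripper_width: 27.4
gripper_force: 35.0
[494.8 296.8 169.9  -1.6  -0.6   4.3]
```

View pics/s7c.png

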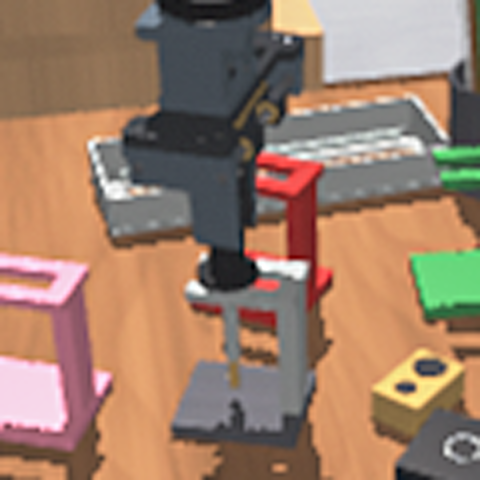

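The collar rests on both prongs at crop (228,270), with about 6 N of contact, and the tip hangs clear. I release and lift straight up.

```bash
python3 -m crank '[{"dx":0,"dy":0,"dz":0.0005,"yaw":0},{"dx":0,"dy":0,"dz":0,"yaw":0},{"dx":0,"dy":0,"dz":0,"yaw":0},{"dx":0,"dy":0,"dz":0,"yaw":0},{"dx":0,"dy":0,"dz":0,"yaw":0},{"dx":0,"dy":0,"dz":0,"yaw":0},{"dx":0,"dy":0,"dz":0,"yaw":0},{"dx":0,"dy":0,"dz":0,"yaw":0}]' 1
python3 -m crank '[{"dx":0,"dy":0,"dz":0.02,"yaw":0},{"dx":0,"dy":0,"dz":0.04,"yaw":0},{"dx":0,"dy":0,"dz":0.04,"yaw":0},{"dx":0,"dy":0,"dz":0.04,"yaw":0},{"dx":0,"dy":0,"dz":0.02,"yaw":0},{"dx":0,"dy":0,"dz":0,"yaw":0},{"dx":0,"dy":0,"dz":0,"yaw":0},{"dx":0,"dy":0,"dz":0,"yaw":0}]'
python3 - <<'E'
from h import *
a=grab('side','s8.png')
cv2.imwrite('pics/s8c.png',cv2.resize(a[90:410,180:420],None,fx=1.8,fy=1.8,interpolation=cv2.INTER_CUBIC)[:,:,::-1])
E
```

```text
time_s: 21.7
ee_pos: [494.9, 296.8, 170.0]
ee_rot: [180.0, 0.0, 154.0]
force: [0.1, 0.0, -1.7]
gripper_width: 91.4
gripper_force: 0.0
time_s: 22.7
ee_pos: [494.4, 296.5, 296.5]
ee_rot: [-179.9, -0.1, 154.0]
force: [0.1, 0.4, 0.9]
gripper_width: 91.5
gripper_force: 0.0
```

View pics/s8c.png

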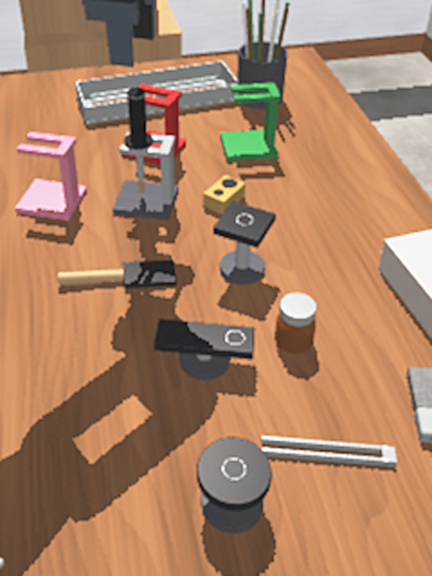

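The probe hangs upright in the grey fork at (137,125), and the gripper is clear above it. Jar, paddle, tweezers and mould have not moved.

```bash
python3 -c "
from workcell import ticket
print(ticket.job_done())"
```

```text
the job is handed in; nothing more can be done
None
```

The probe was pressed on the round, square and long rests in that order, then hung back upright in its fork and released. The job is handed in at about 23 s of the 67 s allowed; no verdict was returned.

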